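# Hang the tall template on the swing-out hook

### The job

On the tool board, swing the flat-folded steel hook straight out from the board as far as it goes, then take the tallest template out of the rack and hang it by its window on the hook's arm, between hinge and upturned end, and let go so it hangs still and upright. Leave the two shorter templates standing in their slots and do not disturb the pot or the other things on the bench.

Things in the scene. Friction and masses are not known exactly. Their poses are not given: they have to be found in the camera images.
- hook (a joint): Swing angle of the steel hook about its vertical hinge: 0 = folded flat along the board, 1.571 = straight out from the board, against its stop. It starts between 0 and 0.3; light friction (about 0.12 N m) holds it wherever it is left.
- hook_hinge (a point): Point on the hook's vertical hinge axis, at the height of the arm's top face, 36 mm in front of the board's face. Axes turn with the hook: the arm runs from hinge to tip along -y, z up. Opening turns it clockwise seen from above. The hinge barrel (16 mm diameter) and its bracket, 16 mm wide, rise at most 12 mm above the arm's top face.
- hook_seat (a point): Middle of the top face of the hook's straight level arm, 55 mm from the hinge axis. The arm is a bar 12 mm wide, 10 mm high (top face to underside) and 110 mm long from hinge axis to post. Axes as hook_hinge.
- hook_post (a point): Middle of the upturned post at the free end of the arm, 110 mm from the hinge axis: a round steel pin 12 mm in diameter rising 26 mm above the arm's top face (this point is 13 mm above that face). Axes as hook_hinge.
- board: Upright plywood board fixed at the robot's left, 400 mm long (its y), 18 mm thick, 255 mm high, on a 12 mm foot. Origin at bench level under the panel's middle; its front looks along its -x, roughly to the robot's right. Hook hinge at (-45, 50) mm, arm top at z = 215 mm; the folded arm points to -y. At y = 160 and -155 mm a small fixed tool hangs, up to 30 mm off the face, below z = 210 mm.
- tall_center (a point): Centre of the tall template, a loose upright wooden plate 184 mm high (z), 120 mm wide (x), 10 mm thick (y), 0.13 to 0.25 kg; half-way up, 92 mm below its top edge. At the top a solid strip 36 mm high, below it a window 48 mm wide and 52 mm high, centred across the width; then a waist 80 mm wide and a foot 120 mm wide. Starts standing in any one of the three rack slots.
- tall_eye (a point): Middle of the top edge of the tall template's window (underside of its solid top strip), 36 mm below the template's top edge and 56 mm above its centre. This edge rests on the arm when it hangs. Axes: x across the width, y through the thickness, z up.
- short_a_center (a point): Centre of a short template, 142 mm high, 120 mm wide, 10 mm thick, with a smaller window, standing in another rack slot; leave it there.
- short_b_center (a point): Centre of the other short template, 132 mm high, 120 mm wide (waist 60 mm), 10 mm thick, standing in another rack slot; leave it there.
- rack_base (a point): Middle of the top of the rack's base board, 12 mm above the bench, on which the templates stand. Fixed wooden rack 140 mm (x) by 190 mm (y), with three slots along its x axis at y = -60, 0 and 60 mm, each 13 mm wide between two 8 mm thick walls 45 mm high above the base.
- wheel: Steel banding wheel, fixed, 200 mm in diameter and 58 mm high, carrying the pot; origin at bench level on its axis.
- pot_mid (a point): Centre of a leather-hard clay cylinder pot, 88 mm in diameter, 110 mm high, standing loose on the wheel (top 168 mm above the bench).
- jar_mid (a point): Centre of a white glaze jar, 64 mm in diameter, 95 mm high, standing loose.
- paddle_mid (a point): A wooden paddle lying flat, 185 mm long (x axis, blade to +x), 50 mm wide, 12 mm thick, loose; the point is half-way up.
- cup_mid (a point): Centre of a blue cup, 80 mm in diameter, 90 mm high, loose.
- scraper_mid (a point): A flat steel scraper, 110 by 50 by 6 mm, lying loose.
Not all that is in view belongs to the job. What is shaped like the part that bears tall_center but green is not meant.

How it is judged:
On the way, in this order (a step that is already met when the one before it is completed fails the run):
1. the hook is swung out from the board (value of joint hook above 1.4 rad), for 0.2 s.
2. the tall template's window is on the hook's arm (value of joint hook above 1.35 rad and x of tall_eye in the frame of hook_seat between -0.02 and 0.02 m and y of tall_eye in the frame of hook_seat between -0.045 and 0.045 m and z of tall_eye in the frame of hook_seat between -0.006 and 0.006 m and angle between tall_center's own z axis and vertical below 0.2 rad), for 0.2 s.
At the end, for the whole second after the job is handed in: Hook out (joint above 1.35 rad). Tall template at rest, upright within 0.2 rad, its window's top edge on the arm: height within 6 mm, sideways within 20 mm, along the arm within 45 mm of its middle. Short templates and bystanders within 30 mm of their starts (all of step 2 and linear speed of tall below 0.03 m/s and angular speed of tall below 0.3 rad/s and distance of each of short_a_center, short_b_center, pot_mid, jar_mid, paddle_mid, cup_mid, scraper_mid from where it was at the start of the episode below 0.03 m); the robot touches nothing.
It fails at once if a short template is moved more than 40 mm (distance of any of short_a_center, short_b_center from where it was at the start of the episode above 0.04 m).
It fails at once if a bystander (pot, jar, paddle, cup, scraper) is moved more than 40 mm (distance of any of pot_mid, jar_mid, paddle_mid, cup_mid, scraper_mid from where it was at the start of the episode above 0.04 m).
It fails at once if the tall template is dropped or tipped over (more than 0.8 rad) (angle between tall_center's own z axis and vertical above 0.8 rad).
It also fails if it takes over 54 s, if anything falls off the work surface, if the arm or the gripper's body presses on something with over 40 N, if the wrist force passes 120 N, or if a joint passes its speed limit or range.

### The arm

A 6-joint arm with a two-finger parallel gripper is mounted at the origin on the work surface. World frame = base frame: x ahead of the robot, y to its left, z up, the work surface at z = 0. Lengths are in m, angles in rad, forces in N, time in s.
With the tool pointing down it reaches from about 0.275 to 0.85 m from the base axis. Payload 5.2 kg.
Tool frame: the origin (TCP) lies at the centre of the arm's flange, where the gripper is bolted on; the fingertips stand 173 mm ahead of it and the grasp point (between the pads) lies 155 mm ahead of it; z points along the fingers, y is the line along which they close (so a half turn about z gives the same grasp; the last joint's range is limited). The gripper opens to 85 mm and grips with 20 to 120 N. Pads are 22 mm wide; open, the fingers measure 114 mm over their backs; the gripper's body (76 mm by 85 mm) begins 54 mm behind the grasp point. The pads swing forward as they close: fully open they stand 13 mm farther back than shut.
Start: joints at [-0.203, 0.259, 1.535, -0, 1.348, -0.203], TCP at [0.55, 0, 0.405] pointing down, gripper open.
Joint ranges: [-3.14, 3.14], [-0.91, 2.08], [0.19, 2.58], [-1.22, 4.36], [0.22, 2.71], [-3.12, 3.12]. Speed limits (rad/s): [2.57, 2.57, 3.14, 3.14, 3.14, 3.14].

### API

Orientations are given as a 3x3 rotation matrix whose columns are the frame's x, y, z axes.
In Python, from cell import bot gives the robot as it stands. The module is installed in compiled form; this text tells all that it offers.
- The arm moves only by the tool drive_tool, never from a script. Its argument "commands" is a list of rows, each a list of 5 numbers: the closure in counts, from 0 (fully open) to 255 (shut), then the shift along the tool's x, y, z in units of 25 mm (1.0 is 25 mm), then the turn about the tool's z in units of 6 degrees (1.0 is 6 degrees). A call has 1 to 12 rows; each row is the pose to reach, as a shift and turn from the pose commanded when the call began, along the tool's axes at that moment; what a row does not reach only later rows make up. A row lasts 1/10 s, in which the tool goes at most 50 mm and 8.59 degrees, less where a joint would pass 70% of its speed; a pose out of reach is approached as far as the arm can. A call with a gripper value outside its range is refused whole. The fingers move at their own pace and stop on an object; "grip_force" is the grip in N (left out, the last holds). Time passes only in rows, so rows that repeat a pose let the fingers close. It gives the time, the measured TCP pose, the force, the opening and the grip force at its end, in the units of the state.
- bot.get_obs(): the state, without advancing time (a new reading comes with each control period).
- bot.get_image(name): name is "scene" or "side" or "wrist"; returns the picture (480x640x3 uint8, red, green, blue); there is no depth.
- bot.get_calibration(name): a dict with "intrinsics" (3x3 intrinsics, pixels), "world_to_cam" (4x4, takes a point from world to camera coordinates); the wrist camera has in their place "hand_eye" (4x4, takes a point from camera to tool coordinates, whose origin is the TCP and whose axes are the flange's). Camera axes: x right, y down, z forward; pixel columns grow to the right and rows downward; lengths in m; the calibration is good to about 2 mm. A picture is of the moment at which its call begins: read the wrist's pose just before it. get_calibration takes no time and is no camera call.
- bot.close_job(): hands the job in; it is judged then, once.
The state is a dict: "clock": time; "qpos": joint angles; "dq": joint speeds; "effort": joint torques, N m; "position": TCP position; "tool_rot": TCP orientation; "force": force on the tool from outside, world axes, zero at the start; "wrist_torque": the same for the moment, N m; "opening": finger opening in m; "gripper_force": force on a finger pad.
Only numpy, scipy, OpenCV 4.12 (cv2) and the standard library are available. Lean on these libraries where they do the work, as an engineer would, in place of code of your own. Each camera call takes 0.05 s, during which the arm holds its last target. There are 200 camera calls.

## Working session

There is one attempt and no reset: what is moved stays moved. The work goes in short steps, Python scripts to look and compute and a tool call to move; the robot and the scene stay as the last step left them, time stands still between calls to the robot, and variables do not carry over. Pictures are saved under pics/ and viewed, at most 10 in all, crops included, and the job is handed in when it is done.

Besides the shell and the picture viewer there is one more tool, called after "Emit:" as name(argument=value, ...), one argument or row to a line, values as JSON. drive_tool: Moves the arm, as the interface text tells. Its arguments: {"type":"object","properties":{"commands":{"type":"array"},"grip_force":{"type":"number"}},"required":["commands"]}

```bash
mkdir -p pics
python3 - <<'E'
from cell import bot
import cv2,numpy as np
np.set_printoptions(precision=4,suppress=True)
for n in ("scene","side"):
    im=bot.get_image(n); cv2.imwrite(f"pics/{n}0.png",im[:,:,::-1])
    c=bot.get_calibration(n); print(n,c["intrinsics"],c["world_to_cam"])
print(bot.get_calibration("wrist"))
o=bot.get_obs(); print(o["clock"],o["position"],o["tool_rot"],o["opening"])
E
```

```text
scene [[436.1162   0.     317.3513]
 [  0.     436.1162 237.8909]
 [  0.       0.       1.    ]] [[-0.5951  0.8036 -0.0019  0.3266]
 [ 0.5919  0.4367 -0.6775 -0.2326]
 [-0.5436 -0.4043 -0.7356  1.3427]
 [ 0.      0.      0.      1.    ]]
side [[436.8184   0.     311.7683]
 [  0.     436.8184 239.0684]
 [  0.       0.       1.    ]] [[ 0.8412 -0.5406 -0.0125 -0.4505]
 [-0.3824 -0.5784 -0.7206  0.3139]
 [ 0.3823  0.6109 -0.6933  0.9841]
 [ 0.      0.      0.      1.    ]]
{'intrinsics': array([[370.0614,   0.    , 321.3904],
       [  0.    , 370.0614, 243.3969],
       [  0.    ,   0.    ,   1.    ]]), 'hand_eye': array([[-0.0001, -0.9559, -0.2936,  0.075 ],
       [ 1.    , -0.0002,  0.0005, -0.0004],
       [-0.0005, -0.2936,  0.9559,  0.0306],
       [ 0.    ,  0.    ,  0.    ,  1.    ]])}
0.1 [0.5498 0.0001 0.4039] [[ 0.      1.     -0.0017]
 [ 1.     -0.      0.0003]
 [ 0.0003 -0.0017 -1.    ]] 0.08539486027504539
```

View pics/scene0.png

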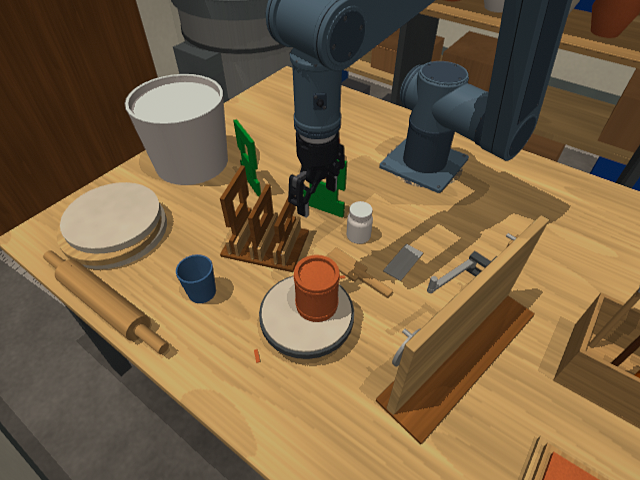

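View pics/side0.png

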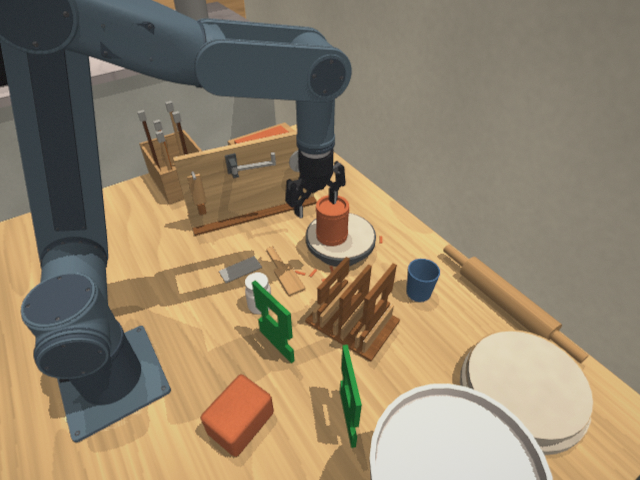

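The scene view shows the rack at about (265,240) with three brown templates, tops near (240,172), (262,188) and (288,208). The hook is at (460,270) on the board. Green look-alikes, not meant, are at (248,155) and (330,195). In the side view the rack is at (350,310), the hook at (255,163) and the greens at (272,320) and (350,395). Next is an enlarged crop to tell the three brown templates apart.

Run:
```python
import cv2,numpy as np
a=cv2.imread("pics/scene0.png");b=cv2.imread("pics/side0.png")
f=lambda i,x,y:cv2.resize(i[y:y+75*1,x:x+100],(400,300),interpolation=cv2.INTER_CUBIC)
g=lambda i,x,y:cv2.resize(i[y:y+120,x:x+160],(400,300),interpolation=cv2.INTER_CUBIC)
cv2.imwrite("pics/crop1.png",np.vstack([np.hstack([g(a,200,155),g(a,390,210)]),np.hstack([g(b,270,250),g(b,170,115)])]))
```

```text
(no output)
```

View pics/crop1.png

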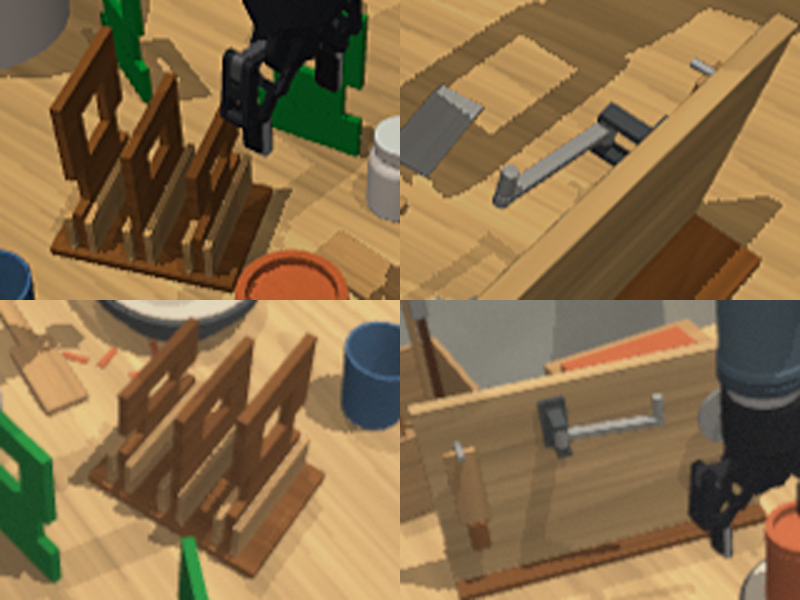

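Three brown candidates, by scene pixels (enlarged crop): left (230,185), middle (258,195), right (285,210). The left one, which is the right-hand one in side at (380,285), has the large window, so it fits "tall". I'll check that by triangulating the heights.

```bash
cat > h.py <<'E'
from cell import bot
import numpy as np, cv2
from scipy.optimize import least_squares
np.set_printoptions(precision=4,suppress=True)
C={n:bot.get_calibration(n) for n in("scene","side")}
P={n:C[n]["intrinsics"]@C[n]["world_to_cam"][:3] for n in C}
def proj(n,X):
    q=P[n]@np.append(X,1);return q[:2]/q[2]
def tri(a,b):
    X=cv2.triangulatePoints(P["scene"],P["side"],np.array(a,float),np.array(b,float)).ravel();return X[:3]/X[3]
def plane(n,uv,z):
    M=P[n];H=np.c_[M[:,:2],M[:,2]*z+M[:,3]];X=np.linalg.solve(H,[*uv,1]);return X[:2]/X[2]
def Rz(a):return np.array([[np.cos(a),-np.sin(a),0],[np.sin(a),np.cos(a),0],[0,0,1]])
def fit(obs,x0):  # obs: (cam,uv,local pt)
    f=lambda p:np.concatenate([proj(n,Rz(p[2])@np.array(L)+[p[0],p[1],0])-uv for n,uv,L in obs])
    r=least_squares(f,x0,loss="soft_l1");return r.x,r.fun.reshape(-1,2) if len(r.fun)==2*len(obs) else r.fun
E
python3 - <<'E'
from h import *
pa=lambda x,y:(200+x/2.5,155+y/2.5); pb=lambda x,y:(390+(x-400)/2.5,210+y/2.5)
pc=lambda x,y:(270+x/2.5,250+(y-300)/2.5); pd=lambda x,y:(170+(x-400)/2.5,115+(y-300)/2.5)
for s,u in((pa(52,248),0),(pa(238,282),0),(pa(288,192),0)):print("rack scene",plane("scene",s,.012))
for s in(pc(250,570),pc(322,475),pc(90,480)):print("rack side",plane("side",s,.012))
print("tops")
for z in(.196,.154,.144):
  print(z,"scene",[plane("scene",pa(*q),z) for q in((58,108),(108,32),(125,152),(172,78))],"side",[plane("side",pc(*q),z) for q in((313,338),(240,413),(250,341),(178,418),(194,322),(122,395))])
print("post",tri(pb(512,172),pd(657,397)), "hinge",tri(pb(606,122),pd(561,433)))
print("boardtopLeft",plane("side",pd(412,410),.255),plane("side",pd(462,592),0),plane("scene",pb(795,20),.255))
E
```

```text
rack scene [ 0.6424 -0.2272]
rack scene [ 0.5669 -0.0527]
rack scene [ 0.443  -0.0852]
rack side [ 0.5129 -0.282 ]
rack side [ 0.6373 -0.2378]
rack side [ 0.4433 -0.1177]
tops
0.196 scene [array([ 0.62  , -0.1999]), array([ 0.5173, -0.2372]), array([ 0.6258, -0.1165]), array([ 0.5315, -0.1465])] side [array([ 0.6203, -0.2106]), array([ 0.5155, -0.2418]), array([ 0.5721, -0.1831]), array([ 0.47  , -0.2181]), array([ 0.5448, -0.1377]), array([ 0.445 , -0.1726])]
0.154 scene [array([ 0.5907, -0.2384]), array([ 0.4812, -0.2782]), array([ 0.5969, -0.1494]), array([ 0.4964, -0.1815])] side [array([ 0.6499, -0.1837]), array([ 0.5389, -0.2167]), array([ 0.5988, -0.1546]), array([ 0.4906, -0.1916]), array([ 0.5699, -0.1064]), array([ 0.4642, -0.1434])]
0.144 scene [array([ 0.5838, -0.2476]), array([ 0.4726, -0.288 ]), array([ 0.5901, -0.1573]), array([ 0.488 , -0.1898])] side [array([ 0.6569, -0.1773]), array([ 0.5444, -0.2108]), array([ 0.6052, -0.1478]), array([ 0.4955, -0.1853]), array([ 0.5759, -0.099 ]), array([ 0.4687, -0.1365])]
post [0.5829 0.2717 0.2369] hinge [0.478  0.3027 0.2113]
boardtopLeft [0.3421 0.3672] [0.3404 0.3559] [0.3397 0.3826]
```

Heights agree at z = 0.196 for the left (scene) template: its ends from both cameras coincide there to about 1 cm, so it is the tall one. Next is the board's direction.

Run:
```python
from h import *
pb=lambda x,y:(390+(x-400)/2.5,210+y/2.5); pd=lambda x,y:(170+(x-400)/2.5,115+(y-300)/2.5)
for z in(.255,.267):
  for nm,a,b in(("scene",pb(770,18),pb(487,298)),("side",pd(412,411),pd(715,345)),):
    A,B=plane(nm,a,z),plane(nm,b,z);d=B-A
    h=np.array([.478,.3027]);n=np.array([-d[1],d[0]])/np.linalg.norm(d);print(z,nm,A,B,np.degrees(np.arctan2(d[1],d[0])),"hinge dist",(A-h)@n)
a=pd(462,592);
```

```text
0.255 scene [0.3487 0.3669] [0.6906 0.3067] -9.996337603768312 hinge dist 0.040805567557410535
0.255 side [0.3414 0.3654] [0.6792 0.3011] -10.777992661145628 hinge dist 0.03602894942457498
0.267 scene [0.3635 0.3672] [0.6983 0.3082] -9.996337603768373 hinge dist 0.04369571138207905
0.267 side [0.3373 0.3463] [0.6689 0.2832] -10.777992661145593 hinge dist 0.016553302441302063
```

Emit:
drive_tool(
  commands=[
    [125,0,0,-2,0],
    [125,10.9,1.3,-2,-12.3],
    [125,10.9,1.3,-2,-12.3],
    [125,10.9,1.3,-2,-12.3],
    [125,10.9,1.3,-2,-12.3],
    [125,10.9,1.3,-2,-12.3],
    [125,10.9,1.3,-2,-12.3],
    [125,10.9,1.3,-2,-12.3],
    [125,10.9,1.3,-2,-12.3],
    [125,10.9,1.3,-2,-12.3],
    [125,10.9,1.3,-2,-12.3],
    [125,10.9,1.3,-2,-12.3],
  ],
)

```text
clock: 1.3
position: [0.5825, 0.2725, 0.4543]
tool_rot: [[-0.96, 0.281, -0.001], [0.281, 0.96, -0.0], [0.001, -0.0, -1.0]]
force: [-0.6, -0.5, 0.3]
opening: 0.0435
gripper_force: 0.0
```

```bash
cat >> h.py <<'E'
W=bot.get_calibration("wrist")
def wpose():
    o=bot.get_obs();T=np.eye(4);T[:3,:3]=o["tool_rot"];T[:3,3]=o["position"];return T@W["hand_eye"]
def wproj(M,X):
    q=W["intrinsics"]@(np.linalg.inv(M)@np.append(X,1))[:3];return q[:2]/q[2]
def wplane(M,uv,z):
    d=M[:3,:3]@np.linalg.solve(W["intrinsics"],[*uv,1]);return M[:3,3]+d*(z-M[2,3])/d[2]
E
python3 - <<'E'
from h import *
M=wpose();o=bot.get_obs();im=bot.get_image("wrist")
cv2.imwrite("pics/w1.png",im[:,:,::-1]);np.save("M1.npy",M)
print(o["clock"],o["position"],o["tool_rot"],o["opening"],o["qpos"],wproj(M,[.583,.272,.241]))
E
```

```text
1.3 [0.5825 0.2725 0.4543] [[-0.9596  0.2815 -0.0008]
 [ 0.2815  0.9596 -0.0002]
 [ 0.0007 -0.0005 -1.    ]] 0.04346841622887975 [ 0.2644  0.405   1.2072 -0.      1.5302 -1.021 ] [320.9287 279.1642]
```

View pics/w1.png

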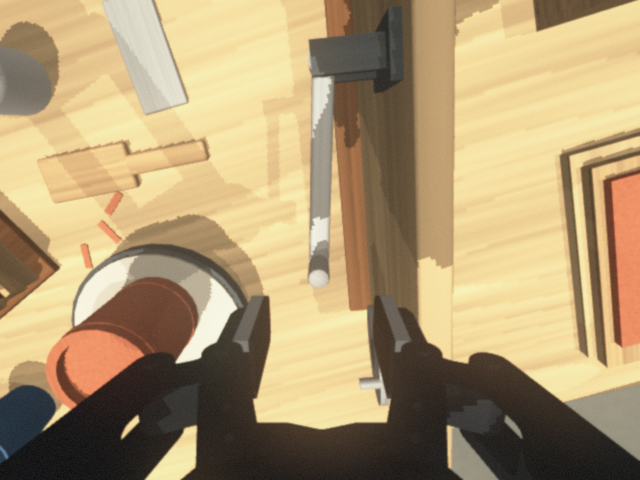

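The post's top is at (318,278), where (321,279) was predicted, so the estimate is good. The hinge is at (325,65), and the board's face is to the right with room for the finger. Lowering and gripping the post.

Emit:
drive_tool(
  commands=[
    [125,0,-0.06,1.2,0],
    [125,0,-0.06,2.4,0],
    [125,0,-0.06,2.4,0],
    [255,0,-0.06,2.4,0],
    [255,0,-0.06,2.4,0],
    [255,0,-0.06,2.4,0],
    [255,0,-0.06,2.4,0],
    [255,0,-0.06,2.4,0],
  ],
  grip_force=25,
)

```text
clock: 2.15
position: [0.5825, 0.2711, 0.3967]
tool_rot: [[-0.96, 0.279, 0.004], [0.279, 0.96, 0.001], [-0.003, 0.002, -1.0]]
force: [0.1, -0.1, 6.0]
opening: 0.0105
gripper_force: 25.0
```

Emit:
drive_tool(
  commands=[
    [255,0.03,-0.54,-0.08,1.17],
    [255,0.13,-1.06,-0.08,2.33],
    [255,0.29,-1.58,-0.08,3.5],
    [255,0.52,-2.07,-0.08,4.67],
    [255,0.8,-2.52,-0.08,5.83],
    [255,1.13,-2.94,-0.08,7],
    [255,1.51,-3.32,-0.08,8.17],
    [255,1.94,-3.65,-0.08,9.33],
    [255,2.4,-3.92,-0.08,10.5],
    [255,2.9,-4.14,-0.08,11.67],
    [255,3.41,-4.29,-0.08,12.83],
    [255,3.86,-4.37,-0.08,13.83],
  ],
)

```text
clock: 3.35
position: [0.4584, 0.1946, 0.3969]
tool_rot: [[0.164, 0.986, 0.001], [0.986, -0.164, 0.005], [0.005, 0.0, -1.0]]
force: [3.6, 10.4, -4.5]
opening: 0.0104
gripper_force: 24.6
```

Emit:
drive_tool(
  commands=[
    [255,0.12,0,0,0.2],
    [255,0.12,0,0,0.2],
    [255,0.12,0,0,0.2],
  ],
)

```text
clock: 3.65
position: [0.4594, 0.1957, 0.3968]
tool_rot: [[0.179, 0.984, -0.001], [0.984, -0.179, -0.001], [-0.001, -0.001, -1.0]]
force: [-2.3, -3.8, 2.7]
opening: 0.0107
gripper_force: 25.2
```

Emit:
drive_tool(
  commands=[
    [255,-0.06,-0.15,0,0],
    [255,-0.06,-0.25,0,0],
    [255,-0.06,-0.25,0,0],
  ],
)

```text
clock: 3.95
position: [0.4556, 0.1957, 0.397]
tool_rot: [[0.18, 0.984, 0.009], [0.984, -0.18, 0.001], [0.003, 0.008, -1.0]]
force: [11.8, -0.6, -8.0]
opening: 0.0103
gripper_force: 24.6
```

Run:
```python
from h import *
o=bot.get_obs();h=np.array([.478,.3027]);d=o["position"][:2]-h
print(o["position"],o["force"],np.linalg.norm(d),np.degrees(np.arctan2(d[1],d[0])))
```

```text
[0.4556 0.1957 0.397 ] [11.8493 -0.5971 -8.0194] 0.10936417872608649 -101.83411141078673
```

Emit:
drive_tool(
  commands=[
    [60,-0.06,-0.15,0,0],
    [60,-0.06,-0.15,0,0],
    [30,-0.06,-0.15,0,0],
    [30,-0.06,-0.15,-1.2,0],
    [0,-0.06,-0.15,-2.4,0],
    [0,-0.06,-0.15,-2.4,0],
  ],
)

```text
clock: 4.55
position: [0.4498, 0.1952, 0.4609]
tool_rot: [[0.18, 0.984, 0.008], [0.984, -0.18, 0.002], [0.003, 0.007, -1.0]]
force: [0.2, -0.5, -0.9]
opening: 0.0852
gripper_force: 0.0
```

Emit:
drive_tool(
  commands=[
    [0,-15.5,7.3,0,10.2],
    [0,-15.5,7.3,0,10.2],
    [0,-15.5,7.3,0,10.2],
    [0,-15.5,7.3,0,10.2],
    [0,-15.5,7.3,0,10.2],
    [0,-15.5,7.3,0,10.2],
    [0,-15.5,7.3,0,10.2],
    [0,-15.5,7.3,0,10.2],
    [0,-15.5,7.3,0,10.2],
    [0,-15.5,7.3,0,10.2],
    [0,-15.5,7.3,0,10.2],
    [0,-15.5,7.3,0,10.2],
  ],
)

```text
clock: 5.75
position: [0.5586, -0.218, 0.4564]
tool_rot: [[0.948, 0.317, -0.001], [0.317, -0.948, 0.001], [-0.0, -0.001, -1.0]]
force: [-0.6, 0.4, 0.5]
opening: 0.0852
gripper_force: 0.0
```

Run:
```python
from h import *
M=wpose();o=bot.get_obs();im=bot.get_image("wrist")
cv2.imwrite("pics/w2.png",im[:,:,::-1]);np.save("M2.npy",M);cv2.imwrite("pics/scene2.png",bot.get_image("scene")[:,:,::-1]);cv2.imwrite("pics/side2.png",bot.get_image("side")[:,:,::-1])
print(o["clock"],o["position"],o["tool_rot"],o["opening"],o["qpos"],wproj(M,[.62,-.205,.196]),wproj(M,[.5165,-.2395,.196]))
```

```text
5.75 [ 0.5586 -0.218   0.4564] [[ 0.9485  0.3169 -0.0007]
 [ 0.3169 -0.9485  0.0011]
 [-0.0003 -0.0012 -1.    ]] 0.08521145038891347 [-0.5581  0.3221  1.3226  0.0006  1.4981  0.6902] [334.1108 150.8615] [332.4215 313.7313]
```

View pics/w2.png

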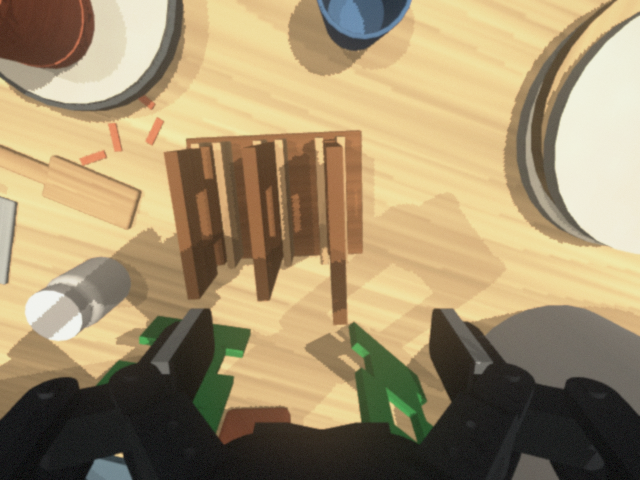

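The tall template's top edge runs from about (334,143) to (340,323), between the open fingers. The middle template is at (265,220) and the near short one at (190,225).

Run:
```python
from h import *
M=np.load("M2.npy");A=wplane(M,(334,143),.196);B=wplane(M,(340,323),.196);d=A-B
c=(A+B)/2;print(A,B,np.linalg.norm(d),np.degrees(np.arctan2(d[1],d[0])),c)
o=bot.get_obs();print("tool shift",(o["tool_rot"].T@(c-o["position"]))/.025, np.degrees(np.arctan2(o["tool_rot"][1,0],o["tool_rot"][0,0])))
```

```text
[ 0.6243 -0.2034  0.196 ] [ 0.5114 -0.2468  0.196 ] 0.1209509298947959 21.017748540434688 [ 0.5679 -0.2251  0.196 ]
tool shift [ 0.251   0.3984 10.4426] 18.52218891668567
```

Emit:
drive_tool(
  commands=[
    [0,0.25,0.4,0,-0.4],
    [0,0.25,0.4,1.5,-0.4],
    [0,0.25,0.4,3,-0.4],
    [0,0.25,0.4,4.2,-0.4],
    [0,0.25,0.4,4.62,-0.4],
    [0,0.25,0.4,4.62,-0.4],
    [255,0.25,0.4,4.62,-0.4],
    [255,0.25,0.4,4.62,-0.4],
    [255,0.25,0.4,4.62,-0.4],
    [255,0.25,0.4,4.62,-0.4],
    [255,0.25,0.4,4.62,-0.4],
    [255,0.25,0.4,4.62,-0.4],
  ],
  grip_force=60,
)

```text
clock: 7.1
position: [0.568, -0.2267, 0.3419]
tool_rot: [[0.935, 0.355, 0.001], [0.355, -0.935, -0.0], [0.001, 0.001, -1.0]]
force: [-0.2, 0.4, 5.1]
opening: 0.0091
gripper_force: 59.3
```

Emit:
drive_tool(
  commands=[
    [255,0,0,-0.4,0],
    [255,0,0,-1,0],
    [255,0,0,-1.7,0],
    [255,0,0,-2.5,0],
    [255,0,0,-3.3,0],
    [255,0,0,-4.2,0],
    [255,0,0,-5.1,0],
    [255,0,0,-6,0],
    [255,0,0,-6.6,0],
    [255,0,0,-6.8,0],
    [255,0,0,-6.8,0],
    [255,0,0,-6.8,0],
  ],
)

```text
clock: 8.3
position: [0.5677, -0.2266, 0.5101]
tool_rot: [[0.935, 0.355, -0.002], [0.355, -0.935, 0.001], [-0.001, -0.001, -1.0]]
force: [-0.8, -0.3, -2.3]
opening: 0.0089
gripper_force: 58.5
```

Run:
```python
from h import *
o=bot.get_obs();print(o["position"],o["force"],o["opening"],o["wrist_torque"])
a=bot.get_image("scene")[:,:,::-1];b=bot.get_image("side")[:,:,::-1]
g=lambda i,x,y,w,h:cv2.resize(i[y:y+h,x:x+w],(400,300),interpolation=cv2.INTER_CUBIC)
s2=cv2.imread("pics/scene2.png");d2=cv2.imread("pics/side2.png")
cv2.imwrite("pics/c3.png",np.vstack([np.hstack([g(a,200,80,200,150),g(s2,390,210,160,120)]),np.hstack([g(b,270,150,200,150),g(d2,170,115,160,120)])]))
```

```text
[ 0.5677 -0.2266  0.5101] [-0.8492 -0.2942 -2.3115] 0.008859543414469847 [ 0.0278  0.0331 -0.0349]
```

View pics/c3.png

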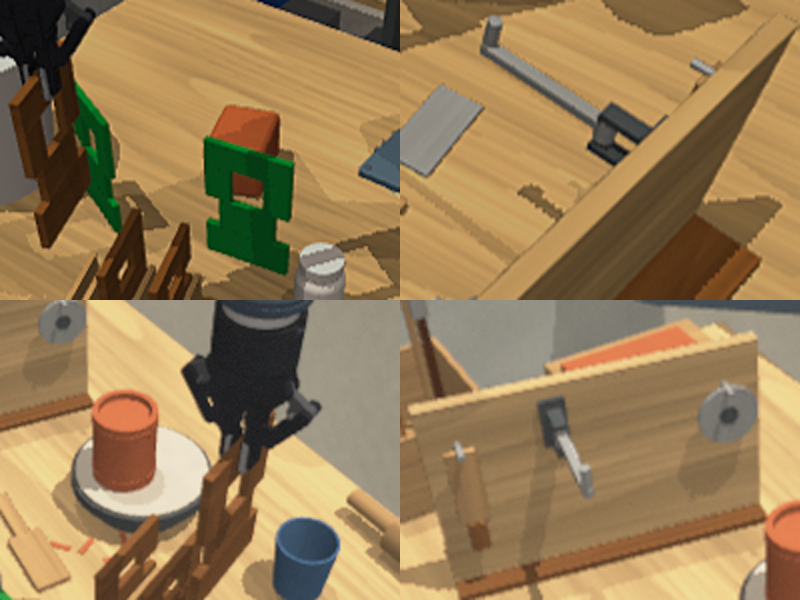

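Run:
```python
from h import *
pb=lambda x,y:(390+(x-400)/2.5,210+y/2.5); pd=lambda x,y:(170+(x-400)/2.5,115+(y-300)/2.5)
p=tri(pb(492,23),pd(586,469));print("post",p)
print("barrel top",tri(pb(606,120),pd(560,430)))
A=plane("side",pd(412,411),.255);B=plane("side",pd(757,339),.255);d=B-A
print(A,B,np.linalg.norm(d),np.degrees(np.arctan2(d[1],d[0])))
```

```text
post [0.459  0.1953 0.236 ]
barrel top [0.4782 0.3027 0.2146]
[0.3414 0.3654] [0.7263 0.2854] 0.39314471653736305 -11.735342571382045
```

Run:
```python
from h import *
print("jar",plane("scene",(361,207),.095),plane("side",(257,279),.095),"pot",plane("scene",(317,265),.168),plane("side",(332,205),.168))
o=bot.get_obs();R=o["tool_rot"]
for r in(.17,.055):
  t=np.array([.478,.3027,0])+r*np.array([-.189,-.982,0]);t[2]=o["position"][2];print(t,R.T@(t-o["position"])/.025)
```

```text
jar [0.3719 0.0025] [0.3807 0.0041] pot [0.6305 0.0601] [0.6426 0.0639]
[0.4459 0.1358 0.5098] [  0.5946 -15.2819   0.0299]
[0.4676 0.2487 0.5098] [  3.0126 -19.1953   0.0341]
```

Emit:
drive_tool(
  commands=[
    [255,0.02,-0.5,0,0.2],
    [255,0.06,-1.5,0,0.6],
    [255,0.11,-2.8,0,1.1],
    [255,0.17,-4.3,0,1.6],
    [255,0.23,-5.9,0,2.2],
    [255,0.29,-7.5,0,2.8],
    [255,0.36,-9.1,0,3.4],
    [255,0.42,-10.7,0,4],
    [255,0.48,-12.2,0,4.5],
    [255,0.53,-13.6,0,4.9],
    [255,0.57,-14.6,0,5.2],
    [255,0.59,-15.2,0,5.28],
  ],
)

```text
clock: 9.6
position: [0.4454, 0.1356, 0.5106]
tool_rot: [[0.982, -0.187, -0.001], [-0.187, -0.982, 0.0], [-0.001, -0.0, -1.0]]
force: [0.0, -0.6, -1.7]
opening: 0.0091
gripper_force: 58.6
```

Emit:
drive_tool(
  commands=[
    [255,0,0,0,0],
    [255,0,0,0.3,0],
    [255,0,0,0.9,0],
    [255,0,0,1.6,0],
    [255,0,0,2.3,0],
    [255,0,0,2.9,0],
    [255,0,0,3.15,0],
    [255,0,0,3.15,0],
    [255,0,0,3.15,0],
    [255,0,0,3.15,0],
  ],
)

```text
clock: 10.6
position: [0.4469, 0.1336, 0.4332]
tool_rot: [[0.982, -0.189, 0.002], [-0.189, -0.982, 0.0], [0.002, -0.0, -1.0]]
force: [-0.1, 0.3, -2.3]
opening: 0.009
gripper_force: 58.6
```

Run:
```python
from h import *
o=bot.get_obs();R=o["tool_rot"];print(o["clock"],o["position"],R,o["opening"])
t=np.array([.478,.3027,0])+.055*np.array([-.189,-.982,0]);t[2]=.397;print(R.T@(t-o["position"])/.025)
a=bot.get_image("scene")[:,:,::-1];b=bot.get_image("side")[:,:,::-1]
g=lambda i,x,y,w,h:cv2.resize(i[y:y+h,x:x+w],(400,600),interpolation=cv2.INTER_CUBIC)
cv2.imwrite("pics/c4.png",np.hstack([g(a,365,170,120,180),g(b,190,100,120,180)]))
```

```text
10.6 [0.4469 0.1336 0.4332] [[ 0.982  -0.1887  0.0016]
 [-0.1887 -0.982   0.    ]
 [ 0.0015 -0.0003 -1.    ]] 0.00902503042490686
[-0.057  -4.677   1.4511]
```

View pics/c4.png

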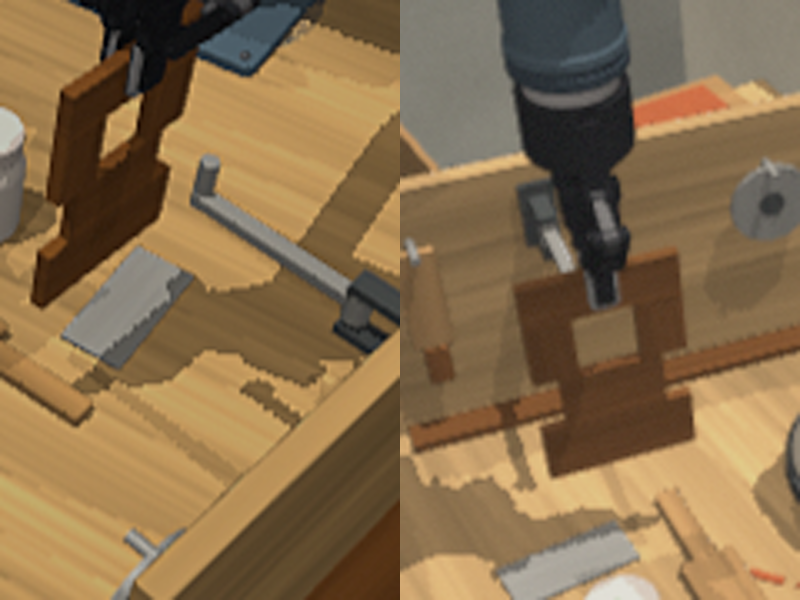

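The template hangs upright just outside the post tip, window at scene crop (120,130) and side crop (605,337). I'll check its height against prediction.

Run:
```python
from h import *
o=bot.get_obs();R=o["tool_rot"];p=o["position"]
s=lambda uv,a:((uv[0]-a[0])*10/3,(uv[1]-a[1])*10/3)
for dx in(-.024,.024):
  for dz in(.182,.234):
    for n,a,off,dy in(("scene",(365,170),0,-.005),("side",(190,100),400,.005)):
      u=s(proj(n,p+R@[dx,dy,dz]),a);print(n,dx,dz,u[0]+off,u[1])
for dx in(-.06,.06):
    u=s(proj("side",p+R@[dx,.005,.146]),(190,100));print("top side",u[0]+400,u[1])
    u=s(proj("scene",p+R@[dx,-.005,.146]),(365,170));print("top scene",u)
u=s(proj("scene",[.4572,.1947,.241]),(365,170));print("post top",u)
```

```text
scene -0.024 0.182 156.5341922106927 77.36509718518032
side -0.024 0.182 570.3584331897445 317.246228371041
scene -0.024 0.234 143.347362163272 140.13883877318543
side -0.024 0.234 579.1171124981144 372.1509539347035
scene 0.024 0.182 104.12853272600898 114.50968005147966
side 0.024 0.182 633.985151217596 301.3964480028601
scene 0.024 0.234 92.87486718142038 177.24176455730526
side 0.024 0.234 640.560608444895 356.19977260241194
top side 513.9647256415778 289.0414116708182
top scene (np.float64(204.92652191865224), np.float64(4.005158834952169))
top side 677.0737391126802 249.66281684504244
top scene (np.float64(70.226036080356), np.float64(96.806184171292))
post top (np.float64(206.2522308671121), np.float64(156.47043872232152))
```

Prediction matches the picture within about 1 px. Sliding the window over the post.

Emit:
drive_tool(
  commands=[
    [255,-0.06,-0.2,0.1,0],
    [255,-0.06,-0.6,0.1,0],
    [255,-0.06,-1.1,0.1,0],
    [255,-0.06,-1.6,0.1,0],
    [255,-0.06,-2.1,0.1,0],
    [255,-0.06,-2.6,0.1,0],
    [255,-0.06,-3.1,0.1,0],
    [255,-0.06,-3.6,0.1,0],
    [255,-0.06,-4.1,0.1,0],
    [255,-0.06,-4.5,0.1,0],
    [255,-0.06,-4.65,0.1,0],
    [255,-0.06,-4.65,0.1,0],
  ],
)

```text
clock: 11.9
position: [0.467, 0.2487, 0.4298]
tool_rot: [[0.982, -0.188, -0.0], [-0.188, -0.982, -0.0], [-0.0, 0.0, -1.0]]
force: [-0.9, -0.7, -1.8]
opening: 0.0091
gripper_force: 58.7
```

Emit:
drive_tool(
  commands=[
    [255,0,0,0.2,0],
    [255,0,0,0.5,0],
    [255,0,0,0.8,0],
    [255,0,0,1.0,0],
    [255,0,0,1.15,0],
    [255,0,0,1.25,0],
    [255,0,0,1.25,0],
    [255,0,0,1.25,0],
  ],
)

```text
clock: 12.7
position: [0.4671, 0.2482, 0.3989]
tool_rot: [[0.982, -0.188, 0.0], [-0.188, -0.982, 0.0], [0.0, -0.0, -1.0]]
force: [0.1, 0.4, -1.6]
opening: 0.0089
gripper_force: 58.8
```

Run:
```python
from h import *
o=bot.get_obs();print(o["clock"],o["position"],o["force"])
a=bot.get_image("scene")[:,:,::-1];b=bot.get_image("side")[:,:,::-1]
g=lambda i,x,y,w,h:cv2.resize(i[y:y+h,x:x+w],(400,600),interpolation=cv2.INTER_CUBIC)
cv2.imwrite("pics/c5.png",np.hstack([g(a,385,180,120,180),g(b,190,70,120,180)]))
```

```text
12.7 [0.4671 0.2482 0.3989] [ 0.1068  0.4061 -1.602 ]
```

View pics/c5.png

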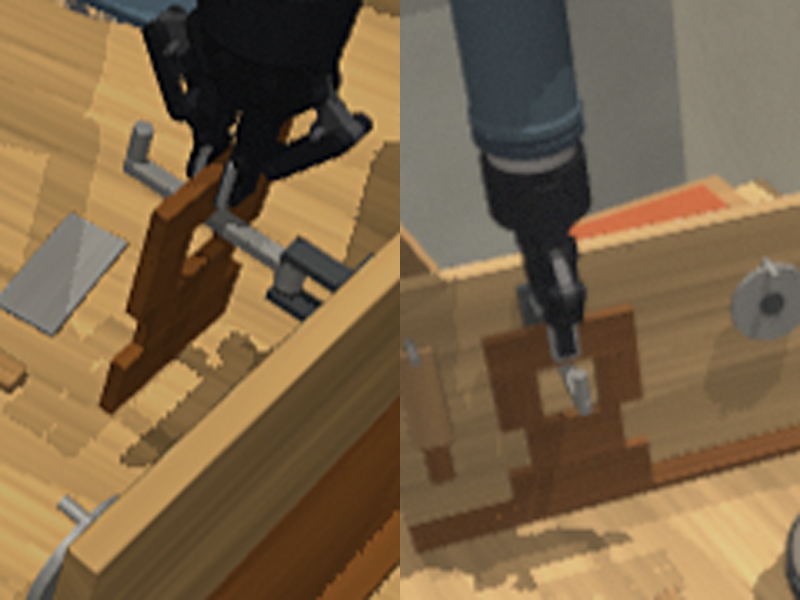

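Threaded: the arm passes through the window with the template midway between hinge and post (scene crop (220,225)). Lowering onto the arm.

Emit:
drive_tool(
  commands=[
    [255,0,0,0.06,0],
    [255,0,0,0.12,0],
    [255,0,0,0.12,0],
    [255,0,0,0.12,0],
  ],
)

```text
clock: 13.2
position: [0.4671, 0.2482, 0.3967]
tool_rot: [[0.982, -0.188, 0.002], [-0.188, -0.982, 0.0], [0.002, -0.001, -1.0]]
force: [-1.4, -1.2, 5.1]
opening: 0.009
gripper_force: 59.7
```

Contact: force went from -1.6 to +5.1 N. Releasing with a part opening, then lifting clear.

Emit:
drive_tool(
  commands=[
    [225,0,0,0.0,0],
    [200,0,0,0,0],
    [160,0,0,0,0],
    [150,0,0,0,0],
    [150,0,0,-0.4,0],
    [150,0,0,-1.2,0],
    [150,0,0,-2.4,0],
    [150,0,0,-4,0],
    [150,0,0,-5,0],
    [150,0,0,-5,0],
    [150,0,0,-5,0],
    [150,0,0,-5,0],
  ],
  grip_force=20,
)

```text
clock: 14.4
position: [0.4668, 0.2482, 0.5196]
tool_rot: [[0.982, -0.188, -0.002], [-0.188, -0.982, -0.001], [-0.002, 0.001, -1.0]]
force: [-0.9, 0.0, -1.0]
opening: 0.0351
gripper_force: 0.0
```

Emit:
drive_tool(
  commands=[
    [150,0,3,0,0],
    [150,0,3,0,0],
    [150,0,3,0,0],
    [150,0,3,0,0],
    [150,0,3,0,0],
    [150,0,3,0,0],
    [150,0,3,0,0],
    [150,0,3,0,0],
    [150,0,3,0,0],
    [150,0,3,0,0],
  ],
)

```text
clock: 15.4
position: [0.4528, 0.1747, 0.5207]
tool_rot: [[0.982, -0.188, 0.0], [-0.188, -0.982, 0.0], [0.0, -0.0, -1.0]]
force: [-0.2, 0.2, 0.7]
opening: 0.0351
gripper_force: 0.0
```

Run:
```python
from h import *
o=bot.get_obs();print(o["clock"],o["position"],o["force"])
a=bot.get_image("scene")[:,:,::-1];b=bot.get_image("side")[:,:,::-1]
a2=bot.get_image("scene")[:,:,::-1];print(np.abs(a.astype(int)-a2)[180:360,385:505].max())
g=lambda i,x,y,w,h:cv2.resize(i[y:y+h,x:x+w],(400,600),interpolation=cv2.INTER_CUBIC)
cv2.imwrite("pics/c6.png",np.hstack([g(a,385,180,120,180),g(b,190,100,140,210)]))
```

```text
15.4 [0.4528 0.1747 0.5207] [-0.2413  0.2089  0.7024]
60
```

View pics/c6.png

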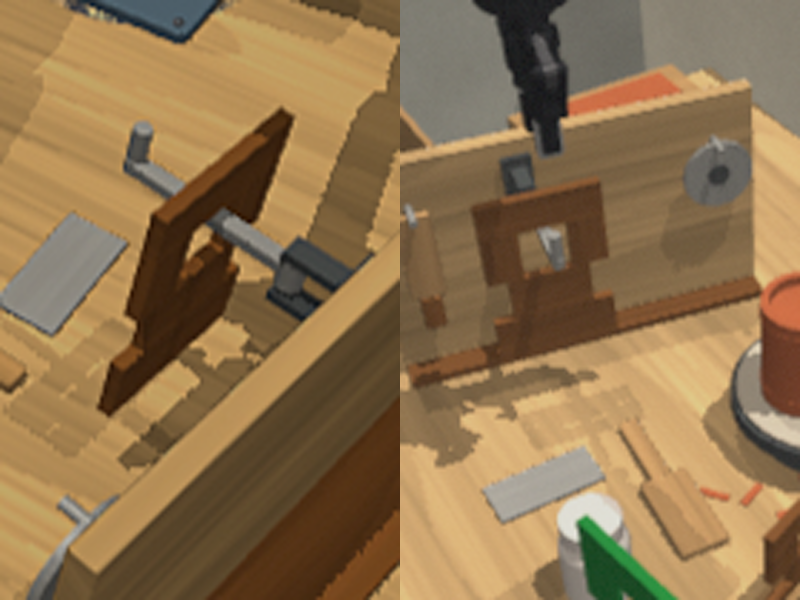

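It hangs upright on the arm, clear of the gripper. I'll let any sway die out before handing in.

Emit:
drive_tool(
  commands=[
    [150,0,0,0,0],
    [150,0,0,0,0],
    [150,0,0,0,0],
    [150,0,0,0,0],
    [150,0,0,0,0],
    [150,0,0,0,0],
    [150,0,0,0,0],
    [150,0,0,0,0],
    [150,0,0,0,0],
    [150,0,0,0,0],
    [150,0,0,0,0],
    [150,0,0,0,0],
  ],
)

```text
clock: 16.75
position: [0.4528, 0.1746, 0.5207]
tool_rot: [[0.982, -0.188, -0.0], [-0.188, -0.982, -0.0], [-0.0, 0.0, -1.0]]
force: [-0.0, 0.1, -0.3]
opening: 0.0351
gripper_force: 0.0
```

Emit:
drive_tool(
  commands=[
    [150,0,0,0,0],
    [150,0,0,0,0],
    [150,0,0,0,0],
    [150,0,0,0,0],
    [150,0,0,0,0],
    [150,0,0,0,0],
    [150,0,0,0,0],
    [150,0,0,0,0],
    [150,0,0,0,0],
    [150,0,0,0,0],
    [150,0,0,0,0],
    [150,0,0,0,0],
  ],
)

```text
clock: 17.95
position: [0.4528, 0.1746, 0.5207]
tool_rot: [[0.982, -0.188, -0.0], [-0.188, -0.982, 0.0], [-0.0, -0.0, -1.0]]
force: [-0.6, 0.7, -0.0]
opening: 0.0349
gripper_force: 0.0
```

Run:
```python
from h import *
f=[bot.get_image("scene").astype(int)[180:360,385:505] for _ in range(8)]
d=[np.abs(x-f[0]) for x in f[1:]];print([(x.max(),round(x.mean(),2),(x.max(2)>40).sum()) for x in d])
```

```text
[(np.int64(7), np.float64(0.56), np.int64(0)), (np.int64(25), np.float64(0.57), np.int64(0)), (np.int64(7), np.float64(0.56), np.int64(0)), (np.int64(7), np.float64(0.57), np.int64(0)), (np.int64(25), np.float64(0.57), np.int64(0)), (np.int64(25), np.float64(0.57), np.int64(0)), (np.int64(6), np.float64(0.56), np.int64(0))]
```

Still (only image noise). Handing in.

```bash
python3 -c "
from cell import bot
print(bot.close_job())"
```

```text
the job is handed in; nothing more can be done
None
```

The hook is swung out against its stop, the tall template hangs still and upright by its window on the arm, and the gripper is clear of it; I handed the job in at about 18.5 s of the 54 s allowed, and no verdict was returned.

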